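# Test the RCD, then hold the lens blocker's arm down on its stop

## Task

Before this lens is blocked, prove the bench supply: press the yellow test button on the RCD so that its blue lever drops, then lift the lever fully back up. Then take the lens blocker's sprung arm by its black ball, bring it forward and down over the lens all the way to its stop, without ever letting it fly back, and keep holding it there: the program finishes while the arm is held on the stop, so that the adhesive pad can take. Leave the lens on its rests and everything else on the bench where it is.

Things in the scene. Friction and masses are not known exactly. Their poses are not given: they have to be found in the camera images.
- supply_box: Grey bench supply box, fixed to the bench: 180 mm deep (x), 200 mm wide (y), 55 mm high at the front and 113 mm at the back, so its top face slopes up away from the robot at 18 degrees. Origin: centre of its underside; x points from its front (low edge) to its back, z up.
- rcd_face (a point): Centre of the raised nose of the white RCD module (72 mm wide, 85 mm up the slope; the nose is the middle 45 mm up the slope). Its frame: x up the slope, y to the left along the box's width, z out of the sloping face (18 degrees off vertical, leaning to the box's front). In this frame the blue lever is at y = +20 mm, the yellow test button at y = -20 mm, both at x = 0. Nothing else stands out of the nose.
- rcd_test_top (a point): Centre of the top of the yellow test button (14 mm across, stands 12 mm out of the nose). z is the way it sticks out; it is pressed along -z.
- rcd_test (a joint): How far the test button is pressed: 0 out, 0.005 m fully in; springs back. It trips the RCD a little past half its travel; about 2 N pushes it in.
- rcd_lever_tip (a point): Middle of the free end of the blue lever (18 mm wide along y, 8 mm thick). The lever turns about a line along the nose's y, 10 mm below the nose face, 38 mm from its tip. To lift it when dropped, push it near the tip from its front side, up and back along the tip's arc.
- rcd_lever (a joint): Angle of the RCD lever: 0 = fully up (on), about upright (20 degrees up the slope from the face normal); 0.7 rad = dropped (off), 20 degrees down the slope from the normal, so 38 degrees off vertical towards the box's front. A snap toggle, dead centre at about 0.3 rad: past it, it goes the rest of the way by itself. Under 1 N at the tip moves it.
- blocker: White lens blocker, fixed to the bench: base 260 mm deep (x), 200 mm wide (y), 76 mm high. Origin: centre of its underside; x points from its front to its column at the back, z up. The lens rests lie at x = -30 mm; the column stands at x = +52 to +118 mm.
- blocker_pivot (a point): The pivot of the blocking arm, on top of the column (150 mm up, 85 mm behind the blocker's origin). Its frame is the blocker's: x to the back, z up; the arm turns about y (the blocker's left).
- blocker_arm_ball (a point): Centre of the black ball handle, 34 mm across, on the front end of the blocking arm, free on both sides and above. At rest (arm up) it is 154 mm in front of the pivot and 165 mm above it; on the stop 225 mm in front and 16 mm above. It moves on a circle of 226 mm about the pivot, in the blocker's x-z plane.
- blocker_arm (a joint): Angle of the blocking arm: 0 = fully up, where its torsion spring keeps it; 0.75 rad = level, on the stop, with the pad on the lens. The spring pushes back with about 4 N at the ball at the start and 7 N on the stop, and the arm flies up if let go.
- lens: Clear round lens, 65 mm across, 7.5 mm thick, lying loose on three pins of the blocker, 86 mm above the bench. Origin: centre of its underside.
- block_pot: White cup, 68 mm across, 48 mm high, in front of the blocker. Origin: centre of its underside. Not to be moved.
- pad_reel: Reel of adhesive pads, 68 mm across, 26 mm high, in front of the blocker. Origin: centre of its underside. Not to be moved.
- pliers: Pliers with red handles, about 140 mm long (x) and 56 mm wide, 14 mm high, in front of the supply box. Origin: near the joint, on the bench. Not to be moved.
- screwdriver: Small screwdriver with a yellow handle, 130 mm long, lying between the two machines. Not to be moved.
- job_tray: White open job tray, 190 x 140 mm, 26 mm high. Origin: centre of its underside. Not to be moved.
- spectacles: Brown spectacles, 130 mm wide (y), 130 mm long, 46 mm high, in the job tray. Not to be moved.
- case: Blue spectacle case, 160 x 65 mm, 50 mm high. Origin: centre of its underside. Not to be moved.
- screw_jar: Glass jar with a red cap, 52 mm across, 55 mm high. Origin: centre of its underside. Not to be moved.

How it is judged:
On the way, in this order (a step that is already met when the one before it is completed fails the run):
1. the test button is pressed and the RCD lever drops (value of joint rcd_test above 0.0008 m and value of joint rcd_lever above 0.55 rad), for 0.02 s.
2. the RCD lever is lifted fully back up, the test button out (value of joint rcd_lever below 0.12 rad and value of joint rcd_test below 0.0015 m), for 0.2 s.
3. the blocking arm is brought down to its stop (value of joint blocker_arm above 0.72 rad), for 0.2 s.
At the end, for the whole second after the job is handed in: The blocking arm is held by the robot on its stop (within 0.03 rad of level, robot touching it with more than 2 N), the RCD lever is fully up (below 0.12 rad) with its test button out (less than 1.5 mm in), and the lens still lies on its rests (moved less than 6 mm) (all of step 2 and value of joint blocker_arm above 0.72 rad and contact force between any of the fingers, the arm and blocker_arm above 2 N and distance of lens from where it was at the start of the episode below 0.006 m); the arm keeps its last pose, push and grip.
It fails at once if the blocking arm flies back up (velocity of joint blocker_arm below -5 rad/s).
It fails at once if the lens is shifted on its rests (distance of lens from where it was at the start of the episode above 0.008 m).
It fails at once if something else on the bench is moved (distance of any of block_pot, pad_reel, pliers, screwdriver, job_tray, spectacles, case, screw_jar from where it was at the start of the episode above 0.03 m).
It also fails if it takes over 64 s, if anything falls off the work surface, if the arm or the gripper's body presses on something with over 40 N, if the wrist force passes 120 N, or if a joint passes its speed limit or range.

## Robot

A 6-joint arm with a two-finger parallel gripper is mounted at the origin on the work surface. World frame = base frame: x ahead of the robot, y to its left, z up, the work surface at z = 0. Lengths are in m, angles in rad, forces in N, time in s.
With the tool pointing down it reaches from about 0.35 to 0.775 m from the base axis. Payload 5.5 kg.
Tool frame: the origin (TCP) lies at the very end of the fingers, on their centre line; the grasp point (between the pads) lies 19 mm behind it; x points along the fingers, y is the direction in which the jaws open and shut, and the axes are right-handed (so a half turn about x gives the same grasp; the last joint's range is limited). The gripper opens to 85 mm and grips with 20 to 120 N. Pads are 22 mm wide; open, the fingers measure 114 mm over their backs; the gripper's body (76 mm by 85 mm) begins 54 mm behind the grasp point. The pads swing forward as they close: fully open they stand 13 mm farther back than shut.
Start: joints at [1.167, 0.313, 0.046, 1.304, 0, 1.431], TCP at [0.15, 0.555, 0.231] pointing down, gripper open.
Joint ranges: [-2.76, 2.76], [-0.86, 1.69], [-1.03, 1.26], [-2.2, 2.34], [-1.47, 1.5], [-3.14, 3.14]. Speed limits (rad/s): [2.57, 2.57, 3.14, 3.14, 3.14, 3.14].

## Interface

Orientations are given as a unit quaternion [w, x, y, z].
In Python, from workcell import env gives the robot as it stands.
- The arm moves only by the tool drive_tool, never from a script. Its argument "plan" is a list that holds one entry, the list of rows, each a list of 7 numbers: the shift along the tool's x, y, z in cm, then the turn, a rotation vector about the tool's x, y, z in degrees, then the opening, from 0 (shut) to 1 (fully open). In form: [[[tx, ty, tz, wx, wy, wz, fingers], ...]]. A call has exactly 5 rows; each row shifts and turns the commanded pose from where the row before left it, along the tool's axes as they then stand; what a row does not reach is not made up. A row lasts 1/12 s, in which the tool goes at most 41.7 mm and 7.16 degrees, less where a joint would pass 70% of its speed; a pose out of reach is approached as far as the arm can. A call with a gripper value outside its range is refused whole. The fingers move at their own pace and stop on an object; "squeeze" is the grip in N (left out, the last holds). Time passes only in rows, so rows that do not move let the fingers close, or fill a call up. It gives the time, the measured TCP pose, the force and the opening at its end, in the units of the state.
- env.get_state(): the state, without advancing time (a new reading comes with each control period).
- env.read_camera(name): name is "side" or "top" or "wrist"; returns the picture (384x512x3 uint8, red, green, blue); there is no depth.
- env.camera_model(name): a dict with "camera_matrix" (3x3 intrinsics, pixels), "camera_from_world" (4x4, takes a point from world to camera coordinates); the wrist camera has in their place "T_tool_cam" (4x4, takes a point from camera to tool coordinates, whose origin is the TCP and whose axes are the tool frame's). Camera axes: x right, y down, z forward; pixel columns grow to the right and rows downward; lengths in m; the calibration is good to about 2 mm. A picture is of the moment at which its call begins: read the wrist's pose just before it. camera_model takes no time and is no camera call.
- env.hand_in(): hands the job in, once; it reports no verdict.
The state is a dict: "clock": time; "joint_pos": joint angles; "qvel": joint speeds; "tau": joint torques, N m; "tcp_pos": TCP position; "orientation": TCP orientation; "wrist_force": force on the tool from outside, world axes, zero at the start; "ft_torque": the same for the moment, N m; "finger_gap": finger opening in m.
Only numpy, scipy, OpenCV 4.12 (cv2) and the standard library are available. Lean on these libraries where they do the work, as an engineer would, in place of code of your own. Each camera call takes 0.05 s, during which the arm holds its last target.

## Working session

There is one attempt and no reset: what is moved stays moved. The work goes in short steps, Python scripts to look and compute and a tool call to move; the robot and the scene stay as the last step left them, time stands still between calls to the robot, and variables do not carry over. Pictures are saved under pics/ and viewed, and the job is handed in when it is done.

Besides the shell and the picture viewer there is one more tool, called in YAML: its name, and indented under it one key for each argument. drive_tool: Moves the arm, as the interface text tells. Its arguments: {"type":"object","properties":{"plan":{"type":"array","items":{"type":"array","items":{"type":"array","items":{"type":"number"}}}},"squeeze":{"type":"number"}},"required":["plan"]}

```bash
ls; mkdir -p pics; python3 - <<'E'
from workcell import env
import cv2
s=env.get_state()
for k,v in s.items(): print(k,v)
for n in("side","top","wrist"):
    print(n,env.camera_model(n))
    cv2.imwrite(f"pics/{n}0.png",cv2.cvtColor(env.read_camera(n),cv2.COLOR_RGB2BGR))
E
```

```text
pics
clock 0.0
joint_pos [ 1.16742741e+00  3.14015082e-01  4.49706649e-02  1.30358458e+00
 -5.61260373e-06  1.43120680e+00]
qvel [-9.00566153e-04  1.17600344e-03 -8.31766587e-05 -4.34897101e-04
  1.30256060e-03  5.24936894e-04]
tau [-4.04748462e-04 -4.80632257e+01  2.98531061e+01  1.94181455e-02
 -2.34830532e-04 -1.34956383e-05]
tcp_pos [0.14972387 0.55463778 0.23039711]
orientation [ 0.70079353  0.09236517  0.70113721 -0.09361467]
wrist_force [0.35217286 0.28937218 0.08683644]
ft_torque [0.02615659 0.0066139  0.01935245]
finger_gap 0.085334127994125
side {'camera_matrix': array([[387.575127  ,   0.        , 256.28884074],
       [  0.        , 387.575127  , 187.87035861],
       [  0.        ,   0.        ,   1.        ]]), 'camera_from_world': array([[-0.89516783, -0.44570771,  0.00437982,  0.48955041],
       [-0.31085989,  0.61723454, -0.7227639 ,  0.29251563],
       [ 0.31943807, -0.6483565 , -0.69108116,  1.22737712],
       [ 0.        ,  0.        ,  0.        ,  1.        ]])}
top {'camera_matrix': array([[396.7442338 ,   0.        , 264.23926867],
       [  0.        , 396
[... 180 characters left out ...]
,  0.01217171, -0.10179695,  0.56081603],
       [ 0.10157982, -0.01729566, -0.99467703,  1.36127301],
       [ 0.        ,  0.        ,  0.        ,  1.        ]])}
wrist {'camera_matrix': array([[308.74128823,   0.        , 261.29248426],
       [  0.        , 308.74128823, 190.51756743],
       [  0.        ,   0.        ,   1.        ]]), 'T_tool_cam': array([[-1.25789635e-03, -2.82966877e-01,  9.59128857e-01,
        -1.42432159e-01],
       [ 9.99999068e-01,  1.53336720e-04,  1.35673573e-03,
        -5.66556505e-04],
       [-5.30980946e-04,  9.59129669e-01,  2.82966421e-01,
        -7.24899124e-02],
       [ 0.00000000e+00,  0.00000000e+00,  0.00000000e+00,
         1.00000000e+00]])}
```

View pics/side0.png

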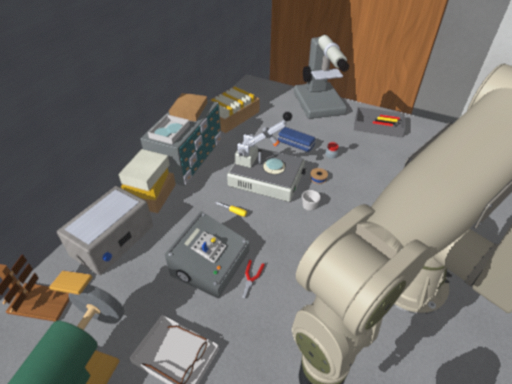

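View pics/top0.png

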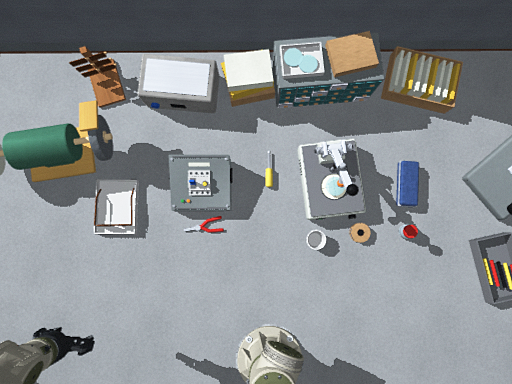

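View pics/wrist0.png

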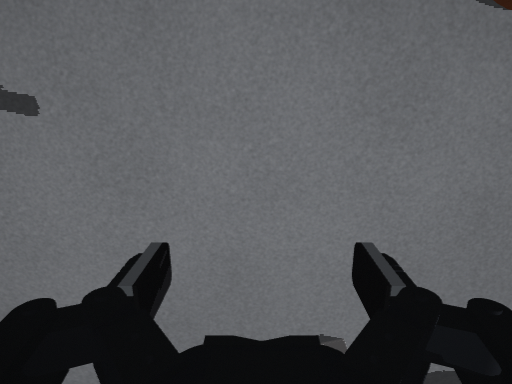

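```bash
python3 - <<'E'
import cv2
t=cv2.imread("pics/top0.png");s=cv2.imread("pics/side0.png")
c=lambda i,x,y,w,h,k,n:cv2.imwrite(n,cv2.resize(i[y:y+h,x:x+w],None,fx=k,fy=k,interpolation=cv2.INTER_CUBIC))
c(t,160,145,80,60,10,"pics/t_rcd.png")
c(t,290,130,80,60+36,6,"pics/t_blk.png")
c(s,160,205,100,75,8,"pics/s_rcd.png")
c(s,220,100,100,75+25,6,"pics/s_blk.png")
E
```

```text
(no output)
```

View pics/t_rcd.png

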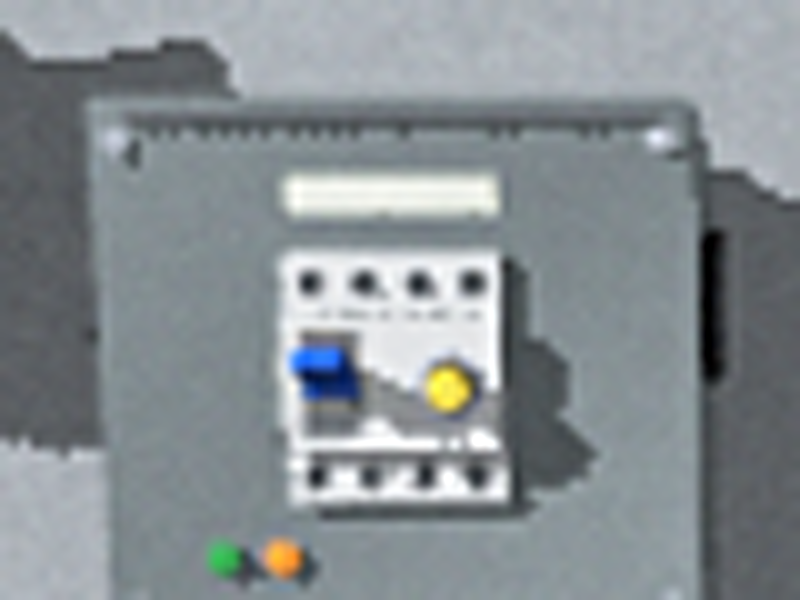

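View pics/t_blk.png

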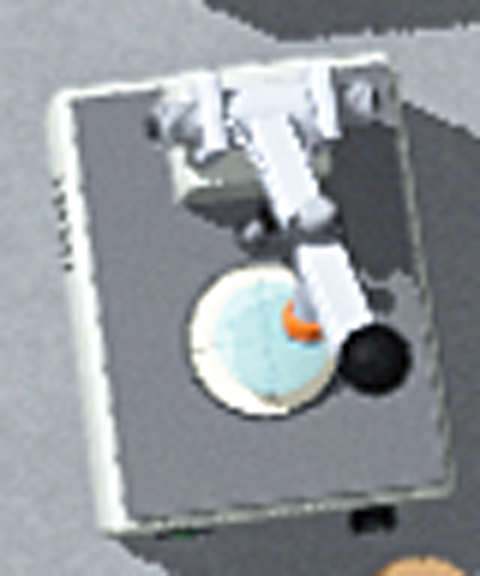

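View pics/s_rcd.png

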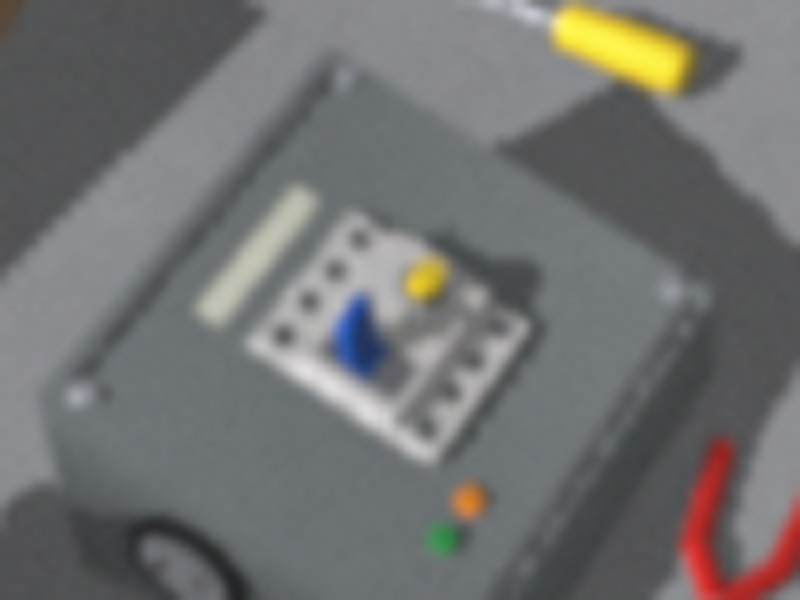

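View pics/s_blk.png

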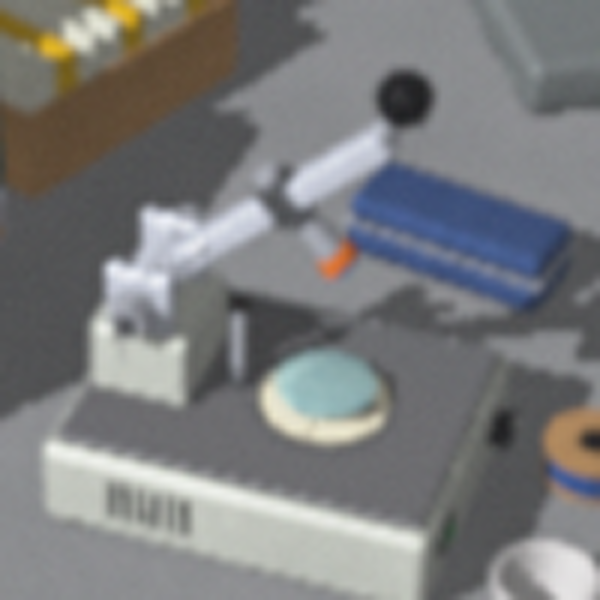

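```bash
cat > h.py <<'E'
import numpy as np, cv2
from workcell import env
from scipy.optimize import least_squares
from scipy.spatial.transform import Rotation as R
def P(n):
    m=env.camera_model(n); return m["camera_matrix"]@m["camera_from_world"][:3]
def pr(n,X):
    X=np.atleast_2d(X); q=np.c_[X,np.ones(len(X))]@P(n).T; return q[:,:2]/q[:,2:]
def tri(a,b):
    X=cv2.triangulatePoints(P("top"),P("side"),np.float64(a).reshape(2,1),np.float64(b).reshape(2,1)).ravel(); X=X[:3]/X[3]
    return X,np.r_[pr("top",X)[0]-a,pr("side",X)[0]-b]
def cr(x0,y0,k):
    return lambda u,v:(x0+(u+.5)/k-.5,y0+(v+.5)/k-.5)
tr=cr(160,145,10);sr=cr(160,205,8);tb=cr(290,130,6);sb=cr(220,100,6)
E
python3 - <<'E'
from h import *
np.set_printoptions(precision=4,suppress=True)
print("button",*tri(tr(447,387),sr(426,276)))
print("levertip",*tri(tr(318,357),sr(360,300)))
print("screwL",*tri(tr(117,138),sr(78,396)));print("screwR",*tri(tr(660,138),sr(345,78)))
for n,a,b in(("modBL",(283,252),(247,340)),("modBR",(500,255),(350,212)),("modFR",(512,500),(530,325)),("modFL",(290,503),(437,460))): print(n,*tri(tr(*a),sr(*b)))
print("ball",*tri(tb(375,357),sb(405,98)))
# blocker fit
loc={'BL':(.13,.1,.076),'BR':(.13,-.1,.076),'FR':(-.13,-.1,.076),'FL':(-.13,.1,.076)}
obs=[("top",'BL',tb(65,95)),("top",'BR',tb(385,60)),("top",'FR',tb(452,490)),("top",'FL',tb(105,530)),("side",'FL',sb(428,545)),("side",'BL',sb(48,452)),("side",'FR',sb(508,357))]
def W(p,l): c,s=np.cos(p[2]),np.sin(p[2]); return np.array([p[0]+c*l[0]-s*l[1],p[1]+s*l[0]+c*l[1],l[2]])
f=lambda p:np.concatenate([pr(n,W(p,loc[k]))[0]-o for n,k,o in obs])
r=least_squares(f,[.55,-.2,0],loss='soft_l1');print(r.x,f(r.x).reshape(-1,2))
print("pivot",W(r.x,(.085,0,.15)),"ballup",W(r.x,(.085-.154,0,.315)),"balldn",W(r.x,(.085-.225,0,.166)))
E
```

```text
button [0.5931 0.2093 0.1075] [-0.1448 -0.323   0.3881  0.0629]
levertip [0.5988 0.2471 0.1325] [ 0.0318  0.0703 -0.0858 -0.0149]
screwL [0.6778 0.3185 0.1103] [-0.2473 -0.5023  0.6347  0.1293]
screwR [0.6747 0.1382 0.1119] [-0.1137 -0.2458  0.2813  0.0501]
modBL [0.6397 0.2644 0.1038] [-0.1857 -0.3946  0.4863  0.0893]
modBR [0.6381 0.1925 0.1039] [-0.2142 -0.4651  0.551   0.095 ]
modFR [0.5585 0.1915 0.0764] [-0.1368 -0.3156  0.3791  0.0558]
modFL [0.5575 0.2654 0.0793] [-0.0641 -0.1452  0.1816  0.0287]
ball [ 0.5439 -0.2301  0.3163] [-0.097  -0.2537  0.2298  0.0221]
[ 0.6097 -0.2167  0.1087] [[-3.7295 -1.3628]
 [ 0.4035 -2.2905]
 [ 0.3689  0.8952]
 [-0.3257  1.4363]
 [ 0.5845  0.3384]
 [-1.746  -0.8303]
 [ 1.5025 -1.0401]]
pivot [ 0.6942 -0.2075  0.15  ] ballup [ 0.5411 -0.2242  0.315 ] balldn [ 0.4705 -0.2319  0.166 ]
```

```bash
python3 - <<'E'
from h import *
np.set_printoptions(precision=4,suppress=True)
def atz(n,uv,z):
    p=P(n);A=np.array([p[0]-uv[0]*p[2],p[1]-uv[1]*p[2]]);return np.r_[np.linalg.solve(A[:,:2],-A[:,2]*z-A[:,3]),z]
pv=atz("top",tb(264,108),.15);print("pivot",pv)
print("ring",tri(tb(266,340),sb(325,393)))
print("lens z.09",atz("top",tb(270,340),.09),atz("side",sb(330,388),.09))
b=np.array([.5439,-.2301,.3163]);d=pv-b;print(np.hypot(*d[:2]),np.arctan2(d[1],d[0]))
l,r=atz("top",tb(163,120),.15),atz("top",tb(366,97),.15);print(l,r,np.arctan2(r[0]-l[0],l[1]-r[1]))
E
```

```text
pivot [ 0.6981 -0.2152  0.15  ]
ring (array([ 0.5814, -0.2243,  0.0848]), array([-0.1989, -0.5063,  0.4942,  0.0514]))
lens z.09 [ 0.579  -0.2262  0.09  ] [ 0.58   -0.2241  0.09  ]
0.15490090189395067 0.09645900084283957
[ 0.6921 -0.1603  0.15  ] [ 0.7036 -0.2707  0.15  ] 0.1038376594610163
```

```bash
cat >> h.py <<'E'
def Rt(yaw,tilt=0):
    # tool x down, y along world +-y, tilt: lean so tool x points fwd
    z=np.array([np.cos(yaw),np.sin(yaw),0]); 
    B=np.c_[[0,0,-1],np.cross(z,[0,0,-1]),z]
    return B@R.from_rotvec([0,np.deg2rad(tilt),0]).as_matrix()
def plan(T,Rtar,pos=None):
    s=env.get_state();o=s["orientation"];R0=R.from_quat([o[1],o[2],o[3],o[0]]).as_matrix()
    p=s["tcp_pos"]
    rv=R.from_matrix(R0.T@Rtar).as_rotvec(degrees=True)
    print("clk",s["clock"],"tcp",p.round(4),"F",s["wrist_force"].round(1),"gap",round(s["finger_gap"],4))
    print("shift world cm",((T-p)*100).round(2),"in tool",(R0.T@(T-p)*100).round(2),"rotvec",rv.round(2),np.linalg.norm(rv).round(1), "shift in target frame",(Rtar.T@(T-p)*100).round(2))
E
python3 - <<'E'
from h import *
s=env.get_state();o=s["orientation"];print(R.from_quat([o[1],o[2],o[3],o[0]]).as_matrix().round(3))
print(Rt(0).round(3),Rt(0,-18).round(3))
plan(np.array([.593,.209,.17]),Rt(0,-18))
plan(np.array([.593,.209,.17]),Rt(0))
np.set_printoptions(suppress=True,precision=1)
for n,X in dict(btn=(.5931,.2093,.1075),tip=(.601,.249,.1246)).items(): print(n,pr("top",X),pr("side",X))
print(tr(0,0),sr(0,0))
E
```

```text
[[-0.001  0.261  0.965]
 [-0.001  0.965 -0.261]
 [-1.    -0.001 -0.   ]]
[[ 0.  0.  1.]
 [ 0.  1.  0.]
 [-1.  0.  0.]] [[ 0.309  0.     0.951]
 [ 0.     1.     0.   ]
 [-0.951  0.     0.309]]
clk 0.15 tcp [0.1498 0.5547 0.2306] F [ 0.2 -1.   0.6] gap 0.0857
shift world cm [ 44.32 -34.57  -6.06] in tool [  6.08 -21.81  51.81] rotvec [-14.98 -17.92   2.45] 23.5 shift in target frame [ 19.46 -34.57  40.28]
clk 0.15 tcp [0.1498 0.5547 0.2306] F [ 0.2 -1.   0.6] gap 0.0857
shift world cm [ 44.32 -34.57  -6.06] in tool [  6.08 -21.81  51.81] rotvec [-15.12  -0.02   0.08] 15.1 shift in target frame [  6.06 -34.57  44.32]
btn [[204.1 182.9]] [[213.2 239.1]]
tip [[191.2 180. ]] [[203.7 243.9]]
(159.55, 144.55) (159.5625, 204.5625)
```

drive_tool:
  plan:
    - [[0,-1.56,3.7,0,0,0,0],[0,-1.56,3.7,0,0,0,0],[0,-1.56,3.7,0,0,0,0],[0,-1.56,3.7,0,0,0,0],[0,-1.56,3.7,0,0,0,0]]
  squeeze: 60

```text
clock: 0.57
tcp_pos: [0.3091, 0.4303, 0.2311]
orientation: [0.701, 0.093, 0.701, -0.093]
wrist_force: [0.2, 0.3, 0.8]
finger_gap: 0.0258
```

drive_tool:
  plan:
    - [[0,-1.56,3.7,0,0,0,0],[0,-1.56,3.7,0,0,0,0],[0,-1.56,3.7,0,0,0,0],[0,-1.56,3.7,0,0,0,0],[0,-1.56,3.7,0,0,0,0]]

```text
clock: 0.98
tcp_pos: [0.4676, 0.3065, 0.2312]
orientation: [0.701, 0.093, 0.701, -0.093]
wrist_force: [0.6, 0.2, -0.1]
finger_gap: -0.0002
```

drive_tool:
  plan:
    - [[0,-1.56,3.7,0,0,0,0],[0,-1.56,3.7,0,0,0,0],[0,-1.56,3.7,0,0,0,0],[0,0,0,-5,-6,0.8,0],[0,0,0,-5,-6,0.8,0]]

```text
clock: 1.4
tcp_pos: [0.5658, 0.2316, 0.2266]
orientation: [0.77, 0.036, 0.636, -0.038]
wrist_force: [-1.0, 1.1, -0.7]
finger_gap: 0.0002
```

```bash
python3 - <<'E'
from h import *
plan(np.array([.593,.209,.17]),Rt(0,-18))
E
```

```text
clk 1.4 tcp [0.5658 0.2316 0.2266] F [-1.   1.1 -0.7] gap 0.0002
shift world cm [ 2.72 -2.26 -5.66] in tool [ 6.1  -2.    1.82] rotvec [-5.95 -7.08  1.12] 9.3 shift in target frame [ 6.22 -2.26  0.84]
```

drive_tool:
  plan:
    - [[0,0,0,-3,-3.5,0.5,0],[0,0,0,-3,-3.5,0.5,0],[0,-2.2,0.8,0,0,0,0],[2,0,0,0,0,0,0],[0,0,0,0,0,0,0]]

```text
clock: 1.82
tcp_pos: [0.574, 0.2108, 0.2119]
orientation: [0.808, -0.0, 0.589, 0.0]
wrist_force: [-0.6, -0.3, -1.6]
finger_gap: 0.0001
```

```bash
python3 - <<'E'
from h import *
plan(np.array([.5837,.2093,.136]),Rt(0,-18))
for n in("wrist","side"): cv2.imwrite(f"pics/{n}1.png",cv2.cvtColor(env.read_camera(n),cv2.COLOR_RGB2BGR))
E
```

```text
clk 1.8167 tcp [0.574  0.2108 0.2119] F [-0.6 -0.3 -1.6] gap 0.0001
shift world cm [ 0.97 -0.15 -7.59] in tool [ 7.52 -0.15 -1.41] rotvec [ 0.08 -0.15 -0.01] 0.2 shift in target frame [ 7.52 -0.15 -1.43]
```

View pics/wrist1.png

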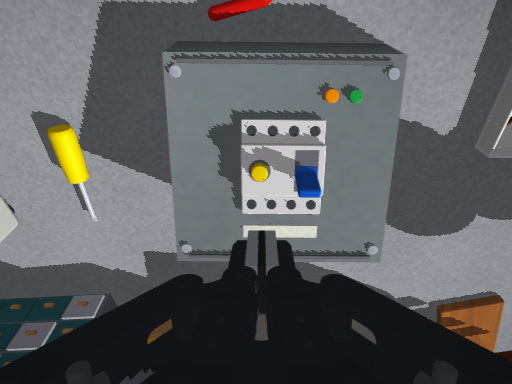

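```bash
cat >> h.py <<'E'
def wray(uv,z):
    s=env.get_state();o=s["orientation"];R0=R.from_quat([o[1],o[2],o[3],o[0]]).as_matrix()
    m=env.camera_model("wrist");T=m["T_tool_cam"]
    d=R0@T[:3,:3]@np.linalg.solve(m["camera_matrix"],np.r_[uv,1]);c=s["tcp_pos"]+R0@T[:3,3]
    return c+d*(z-c[2])/d[2]
E
python3 - <<'E'
from h import *
i=cv2.imread("pics/wrist1.png")
cv2.imwrite("pics/w1c.png",cv2.resize(i[110:230,220:340],None,fx=5,fy=5,interpolation=cv2.INTER_CUBIC))
print(wray((260,173),.1075))
E
```

```text
[0.59390327 0.21063041 0.1075    ]
```

View pics/w1c.png

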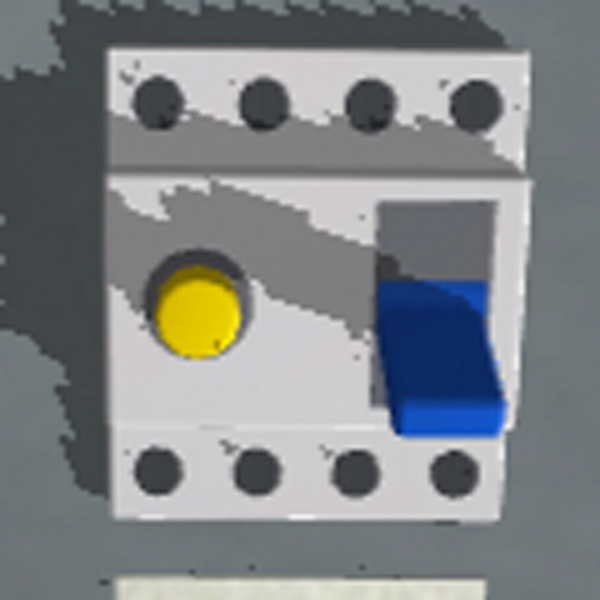

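drive_tool:
  plan:
    - [[0,-0.1,-1.37,0,0,0,0],[3.5,0,0,0,0,0,0],[3.5,0,0,0,0,0,0],[2.3,0,0,0,0,0,0],[0,0,0,0,0,0,0]]

```text
clock: 2.33
tcp_pos: [0.5886, 0.2106, 0.117]
orientation: [0.807, -0.001, 0.591, 0.001]
wrist_force: [-0.8, -0.3, -0.5]
finger_gap: -0.0001
```

```bash
python3 - <<'E'
from h import *
plan(np.array([.5936,.210,.1075]),Rt(0,-18))
for n in("wrist","side"): cv2.imwrite(f"pics/{n}2.png",cv2.cvtColor(env.read_camera(n),cv2.COLOR_RGB2BGR))
i=cv2.imread("pics/wrist2.png")
s=cv2.imread("pics/side2.png")[195:285,150:270]
cv2.imwrite("pics/c2.png",np.vstack([cv2.resize(i[110:290,180:340],(533,600))[:,:],]))
cv2.imwrite("pics/s2.png",cv2.resize(s,None,fx=6,fy=6,interpolation=cv2.INTER_CUBIC))
E
```

```text
clk 2.3333 tcp [0.5886 0.2106 0.117 ] F [-0.8 -0.3 -0.5] gap -0.0001
shift world cm [ 0.5  -0.06 -0.95] in tool [ 1.05 -0.06  0.19] rotvec [ 0.17 -0.41  0.02] 0.4 shift in target frame [ 1.05 -0.06  0.18]
```

View pics/c2.png

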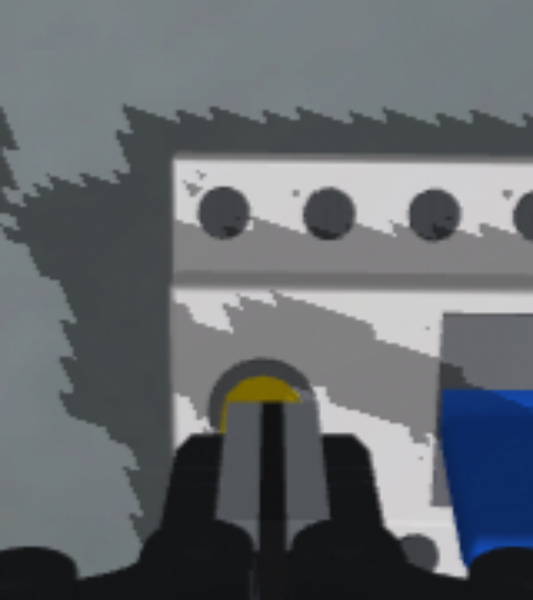

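View pics/s2.png

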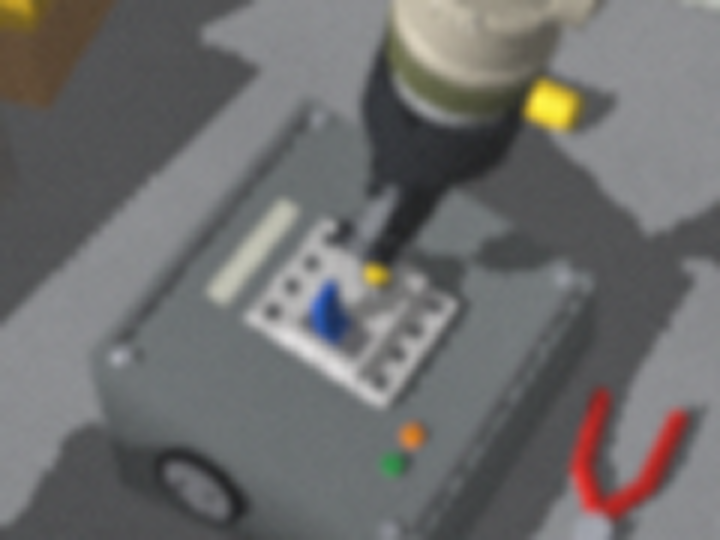

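drive_tool:
  plan:
    - [[0.8,0,0.15,0,0,0,0],[0.3,0,0,0,0,0,0],[0.2,0,0,0,0,0,0],[0.2,0,0,0,0,0,0],[0,0,0,0,0,0,0]]

```text
clock: 2.85
tcp_pos: [0.5977, 0.2113, 0.109]
orientation: [0.81, -0.0, 0.587, 0.001]
wrist_force: [0.7, 0.5, 1.3]
finger_gap: 0.0002
```

```bash
python3 - <<'E'
from h import *
plan(np.array([.5936,.210,.1075]),Rt(0,-18))
for n in("wrist","side"): cv2.imwrite(f"pics/{n}3.png",cv2.cvtColor(env.read_camera(n),cv2.COLOR_RGB2BGR))
i=cv2.imread("pics/wrist3.png")
cv2.imwrite("pics/c3.png",np.vstack([cv2.resize(i[110:290,180:340],(533,600))[:,:],]))
E
```

```text
clk 2.85 tcp [0.5977 0.2113 0.109 ] F [0.7 0.5 1.3] gap 0.0002
shift world cm [-0.41 -0.13 -0.15] in tool [ 0.02 -0.13 -0.44] rotvec [ 0.12  0.14 -0.11] 0.2 shift in target frame [ 0.02 -0.13 -0.44]
```

View pics/c3.png

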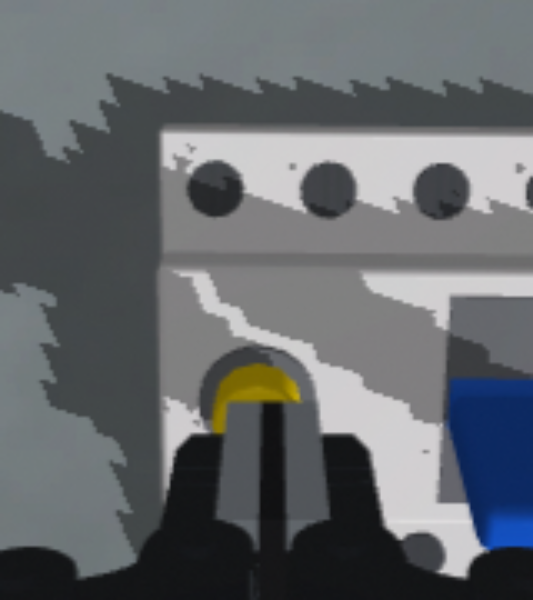

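drive_tool:
  plan:
    - [[-0.2,-0.1,-0.35,0,0,0,0],[0.4,0,0,0,0,0,0],[0.2,0,0,0,0,0,0],[0.1,0,0,0,0,0,0],[0,0,0,0,0,0,0]]

```text
clock: 3.37
tcp_pos: [0.5949, 0.2101, 0.104]
orientation: [0.809, -0.001, 0.587, 0.001]
wrist_force: [-8.9, -2.2, 15.4]
finger_gap: 0.0001
```

```bash
python3 - <<'E'
from h import *
plan(np.array([.5936,.210,.1075]),Rt(0,-18))
for n in("wrist","side"): cv2.imwrite(f"pics/{n}4.png",cv2.cvtColor(env.read_camera(n),cv2.COLOR_RGB2BGR))
i=cv2.imread("pics/wrist4.png")
cv2.imwrite("pics/c4.png",np.vstack([cv2.resize(i[110:290,180:340],(533,600))[:,:],]))
E
```

```text
clk 3.3667 tcp [0.5949 0.2101 0.104 ] F [-8.9 -2.2 15.4] gap 0.0001
shift world cm [-0.13 -0.01  0.35] in tool [-0.37 -0.01 -0.01] rotvec [ 0.15  0.09 -0.08] 0.2 shift in target frame [-0.37 -0.01 -0.01]
```

View pics/c4.png

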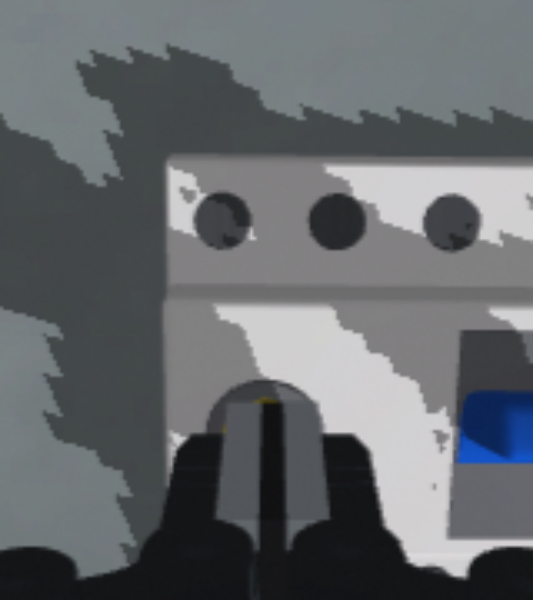

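drive_tool:
  plan:
    - [[-3.5,0,0,0,0,0,0],[-1.5,0,0,0,0,0,0],[0,2.0,-1.75,0,0,0,0],[0,2.0,-1.75,0,0,0,0],[0,0,0,0,0,0,0]]

```text
clock: 3.88
tcp_pos: [0.5428, 0.2518, 0.1375]
orientation: [0.808, -0.001, 0.589, 0.003]
wrist_force: [-1.5, -0.4, -0.5]
finger_gap: 0.0002
```

```bash
python3 - <<'E'
from h import *
plan(np.array([.5609,.250,.0948]),Rt(0,-18))
for n in("wrist","side"): cv2.imwrite(f"pics/{n}5.png",cv2.cvtColor(env.read_camera(n),cv2.COLOR_RGB2BGR))
i=cv2.imread("pics/wrist5.png")
cv2.imwrite("pics/c5.png",np.vstack([cv2.resize(i[110:290,180:340],(533,600))[:,:],]))
E
```

```text
clk 3.8833 tcp [0.5428 0.2518 0.1375] F [-1.5 -0.4 -0.5] gap 0.0002
shift world cm [ 1.81 -0.18 -4.27] in tool [ 4.62 -0.19  0.41] rotvec [ 0.3  -0.18 -0.15] 0.4 shift in target frame [ 4.62 -0.18  0.4 ]
```

View pics/c5.png

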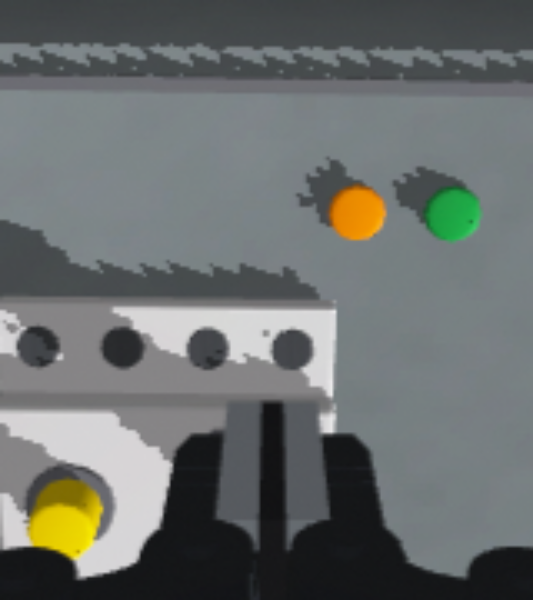

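Button is out again; the fingers are in front of the lever. Descend, then push up the slope.

drive_tool:
  plan:
    - [[3.0,-0.2,0.2,0,0,0,0],[1.6,0,0,0,0,0,0],[0,0,0,0,0,0,0],[0,0,1.0,0,0,0,0],[0,0,0,0,0,0,0]]

```text
clock: 4.4
tcp_pos: [0.5749, 0.2479, 0.1008]
orientation: [0.81, 0.0, 0.586, 0.001]
wrist_force: [1.4, -0.1, 0.6]
finger_gap: -0.0001
```

```bash
python3 - <<'E'
from h import *
plan(np.array([.5973-.0105-.0031,.250,.0961-.0034+.0095]),Rt(0,-18))
for n in("wrist","side"): cv2.imwrite(f"pics/{n}6.png",cv2.cvtColor(env.read_camera(n),cv2.COLOR_RGB2BGR))
s=cv2.imread("pics/side6.png")[195:285,150:270]
cv2.imwrite("pics/s6.png",cv2.resize(s,None,fx=6,fy=6,interpolation=cv2.INTER_CUBIC))
E
```

```text
clk 4.4 tcp [0.5749 0.2479 0.1008] F [ 1.4 -0.1  0.6] gap -0.0001
shift world cm [0.88 0.21 0.14] in tool [0.14 0.21 0.88] rotvec [ 0.05  0.23 -0.1 ] 0.3 shift in target frame [0.14 0.21 0.88]
```

View pics/s6.png

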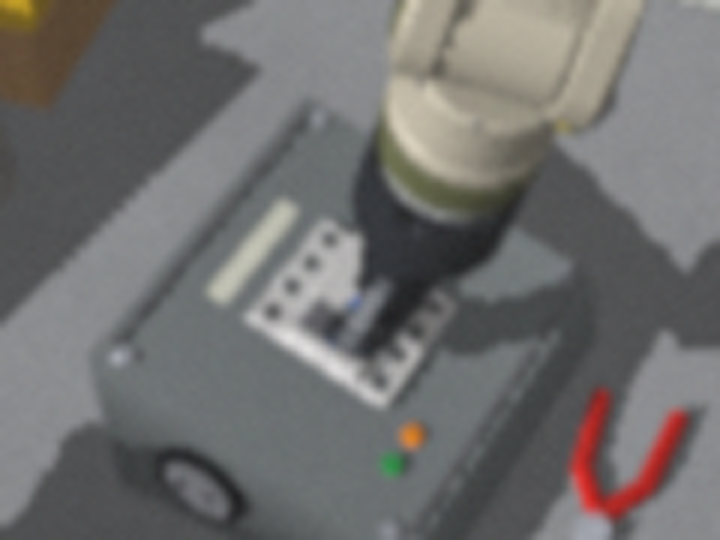

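drive_tool:
  plan:
    - [[0,0.2,0.5,0,0,0,0],[0,0,0.5,0,0,0,0],[0,0,0.3,0,0,0,0],[0,0,0,0,0,0,0],[0,0,0,0,0,0,0]]

```text
clock: 4.92
tcp_pos: [0.5849, 0.2502, 0.1035]
orientation: [0.809, -0.0, 0.587, 0.001]
wrist_force: [0.1, -0.2, 0.5]
finger_gap: 0.0001
```

```bash
python3 - <<'E'
from h import *
plan(np.array([.5973-.0105-.0031,.250,.0961-.0034+.0095]),Rt(0,-18))
for n in("wrist","side"): cv2.imwrite(f"pics/{n}7.png",cv2.cvtColor(env.read_camera(n),cv2.COLOR_RGB2BGR))
s=cv2.imread("pics/side7.png")[195:285,150:270]
cv2.imwrite("pics/s7.png",cv2.resize(s,None,fx=6,fy=6,interpolation=cv2.INTER_CUBIC))
E
```

```text
clk 4.9167 tcp [0.5849 0.2502 0.1035] F [ 0.1 -0.2  0.5] gap 0.0001
shift world cm [-0.12 -0.02 -0.13] in tool [ 0.09 -0.02 -0.16] rotvec [ 0.12  0.09 -0.1 ] 0.2 shift in target frame [ 0.09 -0.02 -0.16]
```

View pics/s7.png

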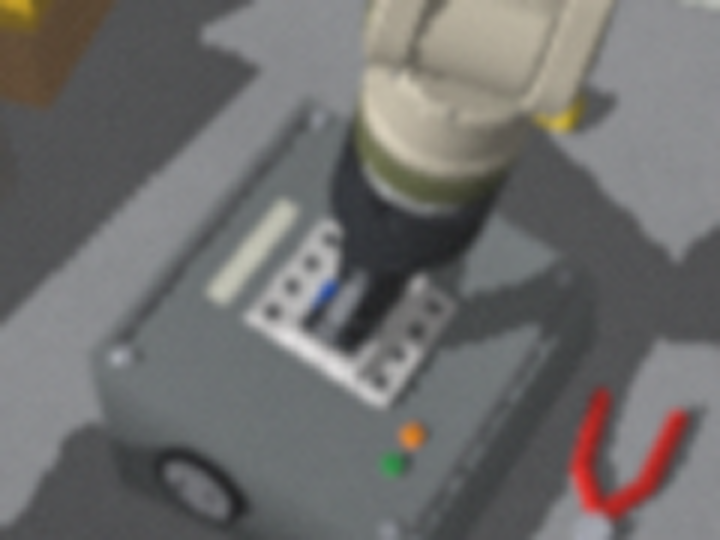

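drive_tool:
  plan:
    - [[0,0,0.3,0,0,0,0],[0,0,0,0,0,0,0],[0,0,-1.5,0,0,0,0],[-3.5,0,-0.5,0,0,0,0],[-4,0,0,0,0,0,0]]

```text
clock: 5.43
tcp_pos: [0.5411, 0.2486, 0.1651]
orientation: [0.807, -0.002, 0.591, 0.0]
wrist_force: [0.9, 0.5, 0.9]
finger_gap: 0.0
```

```bash
python3 - <<'E'
from h import *
plan(np.array([.544,-.2305,.40]),Rt(.1))
for n in("wrist","side"): cv2.imwrite(f"pics/{n}8.png",cv2.cvtColor(env.read_camera(n),cv2.COLOR_RGB2BGR))
s=cv2.imread("pics/side8.png")[195:285,150:270]
cv2.imwrite("pics/s8.png",cv2.resize(s,None,fx=6,fy=6,interpolation=cv2.INTER_CUBIC))
print(env.get_state()["joint_pos"])
E
```

```text
clk 5.4333 tcp [0.5411 0.2486 0.1651] F [0.9 0.5 0.9] gap 0.0
shift world cm [  0.29 -47.91  23.49] in tool [-22.23 -47.97   7.21] rotvec [-5.53 17.5   1.  ] 18.4 shift in target frame [-23.49 -47.7   -4.49]
[ 0.3498266   0.16006581 -0.34810364  0.75516177 -0.1048013   0.33070752]
```

View pics/s8.png

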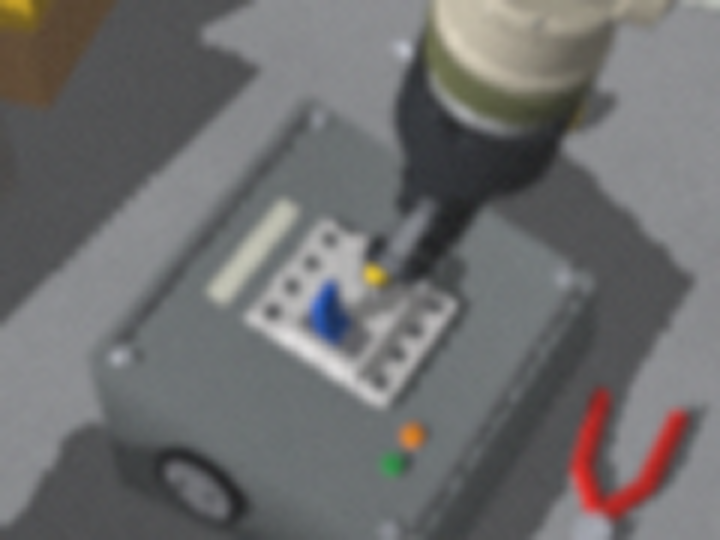

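View pics/wrist8.png

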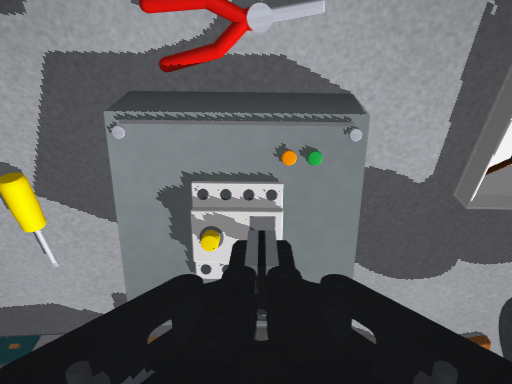

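drive_tool:
  plan:
    - [[-4,0,0,-1.1,3.5,0.2,1],[-4,0,0,-1.1,3.5,0.2,1],[-4,0,0,-1.1,3.5,0.2,1],[-4,0,0,-1.1,3.5,0.2,1],[-4,0,0,-1.1,3.5,0.2,1]]

```text
clock: 5.95
tcp_pos: [0.5058, 0.2489, 0.3677]
orientation: [0.709, -0.034, 0.703, 0.037]
wrist_force: [1.3, 0.3, 0.6]
finger_gap: 0.0607
```

```bash
python3 - <<'E'
from h import *
plan(np.array([.544,-.2305,.39]),Rt(.1))
E
```

```text
clk 5.95 tcp [0.5058 0.2489 0.3677] F [1.3 0.3 0.6] gap 0.0607
shift world cm [  3.82 -47.94   2.23] in tool [ -2.4  -48.08  -1.02] rotvec [ 0.06  0.5  -0.19] 0.5 shift in target frame [ -2.23 -48.09  -0.99]
```

drive_tool:
  plan:
    - [[-1.2,-3.8,0,0,0.5,-0.2,1],[-1.2,-3.8,0,0,0,0,1],[0,-4,0,0,0,0,1],[0,-4,0,0,0,0,1],[0,-4,0,0,0,0,1]]

```text
clock: 6.37
tcp_pos: [0.5268, 0.0523, 0.3891]
orientation: [0.707, -0.036, 0.705, 0.035]
wrist_force: [1.4, 0.1, 0.3]
finger_gap: 0.0853
```

drive_tool:
  plan:
    - [[0,-4,-0.5,0,0,0,1],[0,-4,-0.5,0,0,0,1],[0,-4,0,0,0,0,1],[0,-4,0,0,0,0,1],[0,-4,0,0,0,0,1]]

```text
clock: 6.78
tcp_pos: [0.5362, -0.1482, 0.3893]
orientation: [0.707, -0.036, 0.706, 0.035]
wrist_force: [1.2, 0.3, 0.5]
finger_gap: 0.0855
```

```bash
python3 - <<'E'
from h import *
plan(np.array([.544,-.2305,.39]),Rt(.1))
for n in("wrist","top"): cv2.imwrite(f"pics/{n}9.png",cv2.cvtColor(env.read_camera(n),cv2.COLOR_RGB2BGR))
print(env.get_state()["joint_pos"])
E
```

```text
clk 6.7833 tcp [ 0.5362 -0.1482  0.3893] F [1.2 0.3 0.5] gap 0.0855
shift world cm [ 0.78 -8.23  0.07] in tool [-0.06 -8.27 -0.04] rotvec [-0.02  0.11  0.09] 0.1 shift in target frame [-0.07 -8.27 -0.05]
[-0.41838098  0.29434761  0.40092684  1.67632879 -0.00199832 -0.5111636 ]
```

View pics/wrist9.png

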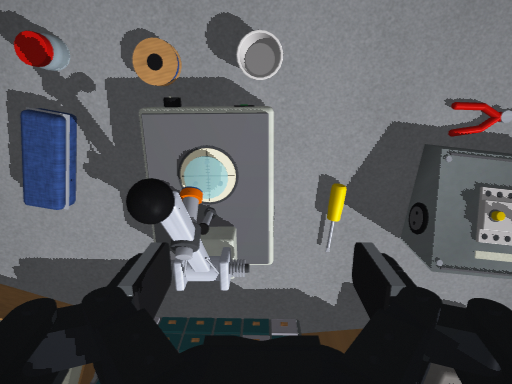

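```bash
python3 - <<'E'
from h import *
print(wray((150.5,201),.316))
E
```

```text
[ 0.54293039 -0.2326834   0.316     ]
```

drive_tool:
  plan:
    - [[0,-4,0,0,0,0,1],[0,-4,0,0,0,0,1],[0,-0.25,0,0,0,0,1],[0,0,0,0,0,0,1],[0,0,0,0,0,0,1]]

```text
clock: 7.3
tcp_pos: [0.5445, -0.2279, 0.3888]
orientation: [0.706, -0.035, 0.706, 0.035]
wrist_force: [0.0, 0.6, 0.3]
finger_gap: 0.0855
```

```bash
python3 - <<'E'
from h import *
plan(np.array([.544,-.2305,.295]),Rt(.1))
for n in("wrist","side"): cv2.imwrite(f"pics/{n}10.png",cv2.cvtColor(env.read_camera(n),cv2.COLOR_RGB2BGR))
print(env.get_state()["joint_pos"])
E
```

```text
clk 7.3 tcp [ 0.5445 -0.2279  0.3888] F [0.  0.6 0.3] gap 0.0855
shift world cm [-0.05 -0.26 -9.38] in tool [ 9.38 -0.25 -0.08] rotvec [-0.05  0.03  0.01] 0.1 shift in target frame [ 9.38 -0.26 -0.08]
[-5.30792428e-01  3.67528127e-01  5.09800901e-01  1.71150352e+00
  5.37256164e-05 -6.31759534e-01]
```

View pics/wrist10.png

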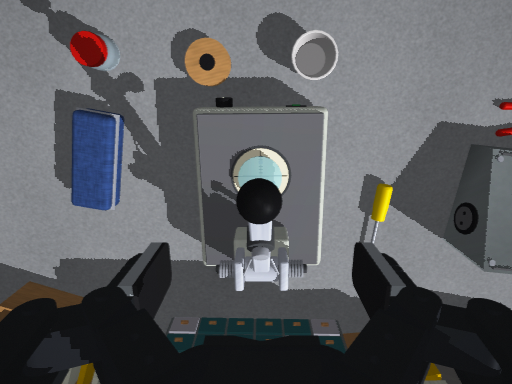

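View pics/side10.png

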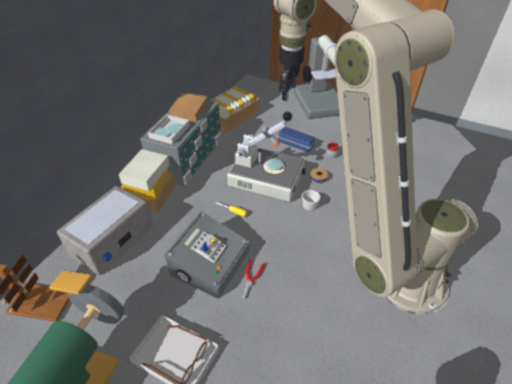

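drive_tool:
  plan:
    - [[2,-0.3,-0.1,0,0,0,1],[3,0,0,0,0,0,1],[3,0,0,0,0,0,1],[1.6,0,0,0,0,0,1],[0,0,0,0,0,0,1]]

```text
clock: 7.82
tcp_pos: [0.5423, -0.2286, 0.2895]
orientation: [0.705, -0.035, 0.708, 0.037]
wrist_force: [0.6, 0.6, -0.5]
finger_gap: 0.0855
```

```bash
python3 - <<'E'
from h import *
plan(np.array([.5435,-.2315,.294]),Rt(.1))
for n in("wrist","side"): cv2.imwrite(f"pics/{n}11.png",cv2.cvtColor(env.read_camera(n),cv2.COLOR_RGB2BGR))
s=cv2.imread("pics/side11.png")[60:160,230:350]
cv2.imwrite("pics/s11.png",cv2.resize(s,None,fx=6,fy=6,interpolation=cv2.INTER_CUBIC))
E
```

```text
clk 7.8167 tcp [ 0.5423 -0.2286  0.2895] F [ 0.6  0.6 -0.5] gap 0.0855
shift world cm [ 0.12 -0.29  0.45] in tool [-0.45 -0.3   0.09] rotvec [ 0.11 -0.24 -0.17] 0.3 shift in target frame [-0.45 -0.3   0.09]
```

View pics/wrist11.png

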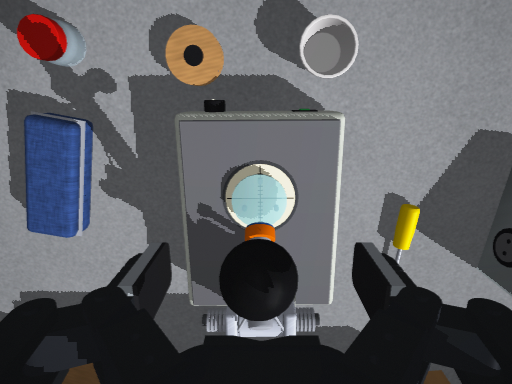

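View pics/s11.png

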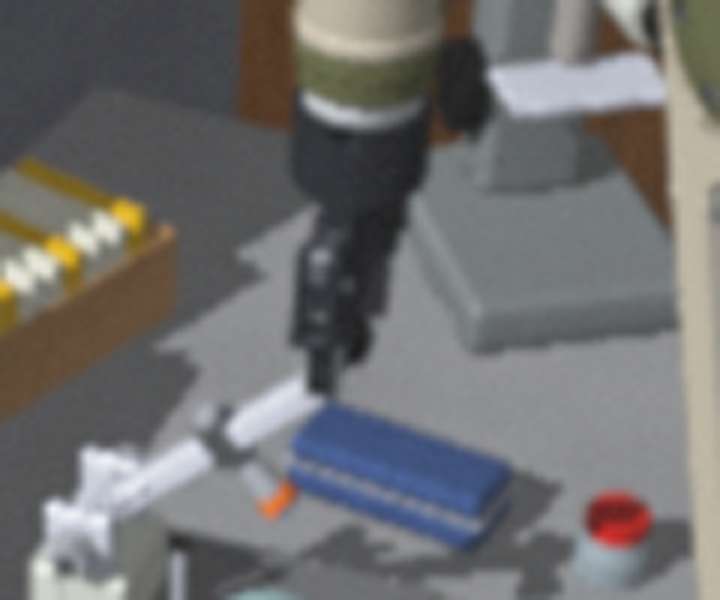

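drive_tool:
  plan:
    - [[-0.3,-0.15,0.1,0,0,0,0.6],[0,0,0,0,0,0,0.2],[0,0,0,0,0,0,0.2],[0,0,0,0,0,0,0.2],[0,0,0,0,0,0,0.2]]
  squeeze: 70

```text
clock: 8.33
tcp_pos: [0.5443, -0.2299, 0.2973]
orientation: [0.707, -0.034, 0.706, 0.037]
wrist_force: [-2.8, 10.1, 8.9]
finger_gap: 0.031
```

```bash
cat >> h.py <<'E'
def toolT(tcp,Rm): return tcp+Rm[:,0]*-0.021
def arc(ang,tilt,yaw=.1,piv=np.array([.698,-.2152,.15]),off=.021,rad=.226):
    # ang = joint; elev at rest 47deg
    e=np.arctan2(.165,.154)-ang
    d=np.array([-np.cos(yaw)*np.cos(e),-np.sin(yaw)*np.cos(e),np.sin(e)])
    Rm=Rt(yaw,tilt); return piv+rad*d+Rm[:,0]*off,Rm
E
python3 - <<'E'
from h import *
plan(*arc(0,0))
for n in("wrist",): cv2.imwrite(f"pics/{n}12.png",cv2.cvtColor(env.read_camera(n),cv2.COLOR_RGB2BGR))
print(env.get_state()["joint_pos"])
E
```

```text
clk 8.3333 tcp [ 0.5443 -0.2299  0.2973] F [-2.8 10.1  8.9] gap 0.031
shift world cm [ 0.02 -0.07 -0.31] in tool [ 0.31 -0.07  0.02] rotvec [ 0.06  0.08 -0.24] 0.3 shift in target frame [ 0.31 -0.07  0.02]
[-0.5374503   0.33981008  0.24394001  1.47578667  0.00414388 -0.63863688]
```

View pics/wrist12.png

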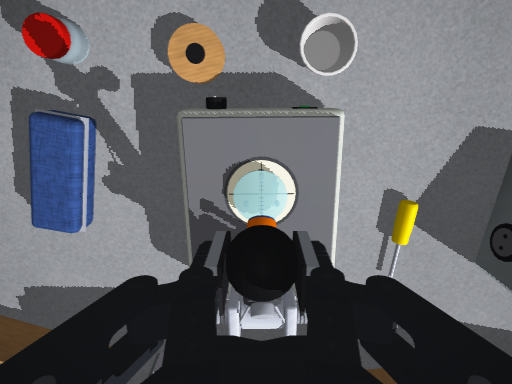

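```bash
cat >> h.py <<'E'
def rows(a0,a1,t0,t1,n,off=.018):
    A=np.linspace(a0,a1,n+1);T=np.linspace(t0,t1,n+1);out=[]
    for i in range(n):
        p,Rm=arc(A[i],T[i],off=off);q,Rn=arc(A[i+1],T[i+1],off=off)
        out.append(np.r_[(Rm.T@(q-p)*100),R.from_matrix(Rm.T@Rn).as_rotvec(degrees=True)])
    return np.array(out).round(2)
E
python3 - <<'E'
from h import *
print(rows(0,.75,0,-30,15))
E
```

```text
[[ 0.79  0.   -0.74 -0.   -2.   -0.  ]
 [ 0.8   0.   -0.73  0.   -2.   -0.  ]
 [ 0.81 -0.   -0.72  0.   -2.    0.  ]
 [ 0.83  0.   -0.71 -0.   -2.   -0.  ]
 [ 0.84 -0.   -0.69  0.   -2.    0.  ]
 [ 0.85  0.   -0.68  0.   -2.   -0.  ]
 [ 0.86  0.   -0.67  0.   -2.   -0.  ]
 [ 0.87 -0.   -0.66 -0.   -2.    0.  ]
 [ 0.88 -0.   -0.64  0.   -2.   -0.  ]
 [ 0.89  0.   -0.63  0.   -2.    0.  ]
 [ 0.9  -0.   -0.62 -0.   -2.   -0.  ]
 [ 0.91 -0.   -0.6   0.   -2.   -0.  ]
 [ 0.92  0.   -0.59 -0.   -2.    0.  ]
 [ 0.93  0.   -0.57 -0.   -2.    0.  ]
 [ 0.94 -0.   -0.56  0.   -2.    0.  ]]
```

drive_tool:
  plan:
    - [[0.79,0,-0.74,0,-2,0,0.2],[0.8,0,-0.73,0,-2,0,0.2],[0.81,0,-0.72,0,-2,0,0.2],[0,0,0,0,0,0,0.2],[0,0,0,0,0,0,0.2]]
  squeeze: 90

```text
clock: 8.8
tcp_pos: [0.5233, -0.2322, 0.2726]
orientation: [0.743, -0.032, 0.667, 0.039]
wrist_force: [-2.0, 10.5, 8.1]
finger_gap: 0.0301
```

```bash
python3 - <<'E'
from h import *
plan(*arc(.15,-6,off=.018))
for n in("wrist",): cv2.imwrite(f"pics/{n}13.png",cv2.cvtColor(env.read_camera(n),cv2.COLOR_RGB2BGR))
E
```

```text
clk 8.8 tcp [ 0.5233 -0.2322  0.2726] F [-2.  10.5  8.1] gap 0.0301
shift world cm [ 0.03 -0.05 -0.02] in tool [ 0.02 -0.05  0.02] rotvec [ 0.02  0.16 -0.19] 0.3 shift in target frame [ 0.02 -0.05  0.02]
```

View pics/wrist13.png

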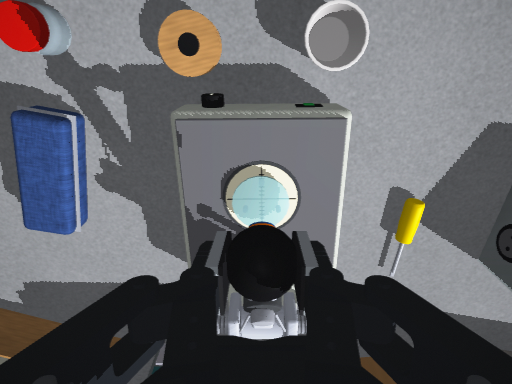

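drive_tool:
  plan:
    - [[0.83,0.05,-0.71,0,-2,0,0.2],[0.84,0.05,-0.69,0,-2,0,0.2],[0.85,0,-0.68,0,-2,0,0.2],[0.86,0,-0.67,0,-2,0,0.2],[0.87,0,-0.66,0,-2,0,0.2]]

```text
clock: 9.27
tcp_pos: [0.4982, -0.2349, 0.2256]
orientation: [0.799, -0.03, 0.599, 0.041]
wrist_force: [-1.3, 5.9, 8.7]
finger_gap: 0.0303
```

```bash
python3 - <<'E'
from h import *
plan(*arc(.4,-16,off=.018))
for n in("wrist","side"): cv2.imwrite(f"pics/{n}14.png",cv2.cvtColor(env.read_camera(n),cv2.COLOR_RGB2BGR))
E
```

```text
clk 9.2667 tcp [ 0.4982 -0.2349  0.2256] F [-1.3  5.9  8.7] gap 0.0303
shift world cm [-0.06 -0.05 -0.08] in tool [ 0.06 -0.04 -0.08] rotvec [ 0.05  0.3  -0.05] 0.3 shift in target frame [ 0.06 -0.04 -0.08]
```

View pics/wrist14.png

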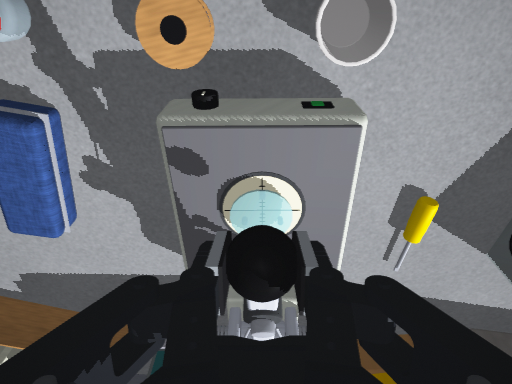

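Still firmly held and on the arc; continue.

drive_tool:
  plan:
    - [[0.88,0,-0.64,0,-2,0,0.2],[0.89,0,-0.63,0,-2,0,0.2],[0.9,0,-0.62,0,-2,0,0.2],[0.9,0,-0.61,0,-2,0,0.2],[0.91,0,-0.6,0,-2,0,0.2]]

```text
clock: 9.78
tcp_pos: [0.4849, -0.2364, 0.1722]
orientation: [0.848, -0.026, 0.528, 0.043]
wrist_force: [-2.4, 9.3, 9.1]
finger_gap: 0.0304
```

```bash
python3 - <<'E'
from h import *
plan(*arc(.75,-30,off=.018))
E
```

```text
clk 9.7833 tcp [ 0.4849 -0.2364  0.1722] F [-2.4  9.3  9.1] gap 0.0304
shift world cm [-0.23 -0.04 -2.21] in tool [ 1.88 -0.03 -1.18] rotvec [-0.05 -3.77 -0.13] 3.8 shift in target frame [ 1.8  -0.02 -1.3 ]
```

drive_tool:
  plan:
    - [[0.92,0.05,-0.59,0,-2,0,0.2],[0.93,0.05,-0.57,0,-2,0,0.2],[0.2,0,-0.1,0,0,0,0.2],[0.2,0,-0.1,0,0,0,0.2],[0,0,0,0,0,0,0.2]]

```text
clock: 10.2
tcp_pos: [0.4792, -0.2367, 0.1427]
orientation: [0.863, -0.022, 0.503, 0.041]
wrist_force: [-17.5, -0.6, 7.9]
finger_gap: 0.0304
```

```bash
python3 - <<'E'
from h import *
plan(*arc(.75,-30,off=.018))
for n in("wrist","side"): cv2.imwrite(f"pics/{n}15.png",cv2.cvtColor(env.read_camera(n),cv2.COLOR_RGB2BGR))
s=cv2.imread("pics/side15.png")[110:210,215:335]
cv2.imwrite("pics/s15.png",cv2.resize(s,None,fx=6,fy=6,interpolation=cv2.INTER_CUBIC))
E
```

```text
clk 10.2 tcp [ 0.4792 -0.2367  0.1427] F [-17.5  -0.6   7.9] gap 0.0304
shift world cm [ 0.34 -0.01  0.75] in tool [-0.48 -0.04  0.66] rotvec [-0.41 -0.47 -0.01] 0.6 shift in target frame [-0.48 -0.04  0.67]
```

View pics/s15.png

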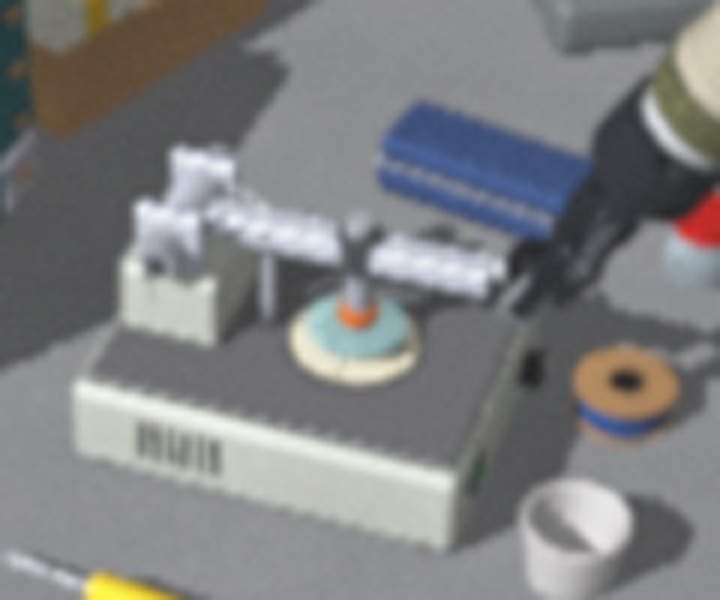

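View pics/wrist15.png

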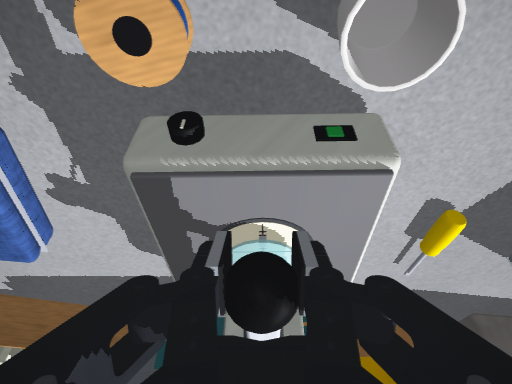

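drive_tool:
  plan:
    - [[-0.05,0,-0.1,0,0,0,0.2],[-0.05,0,-0.1,0,0,0,0.2],[0.15,0,-0.1,0,0,0,0.2],[0,0,0,0,0,0,0.2],[0,0,0,0,0,0,0.2]]

```text
clock: 10.72
tcp_pos: [0.4791, -0.2368, 0.1424]
orientation: [0.864, -0.022, 0.501, 0.042]
wrist_force: [-7.7, 2.4, 7.5]
finger_gap: 0.0302
```

```bash
python3 - <<'E'
from h import *
plan(*arc(.75,-30,off=.018))
for n in("wrist","side","top"): cv2.imwrite(f"pics/{n}16.png",cv2.cvtColor(env.read_camera(n),cv2.COLOR_RGB2BGR))
s=env.get_state();print(s["wrist_force"],s["ft_torque"],s["finger_gap"])
i=cv2.imread("pics/side16.png")[105:185,225:325]
cv2.imwrite("pics/s16.png",cv2.resize(i,None,fx=8,fy=8,interpolation=cv2.INTER_CUBIC))
i=cv2.imread("pics/wrist16.png")[190:340,170:350]
cv2.imwrite("pics/c16.png",cv2.resize(i,None,fx=4,fy=4,interpolation=cv2.INTER_CUBIC))
E
```

```text
clk 10.7167 tcp [ 0.4791 -0.2368  0.1424] F [-7.7  2.4  7.5] gap 0.0302
shift world cm [ 0.35 -0.    0.78] in tool [-0.5  -0.03  0.69] rotvec [-0.3  -0.18 -0.07] 0.4 shift in target frame [-0.5  -0.04  0.7 ]
[-7.15654991  2.11734827  6.81794167] [ 1.70234772  1.44627043 -0.44598188] 0.030326258503315745
```

View pics/s16.png

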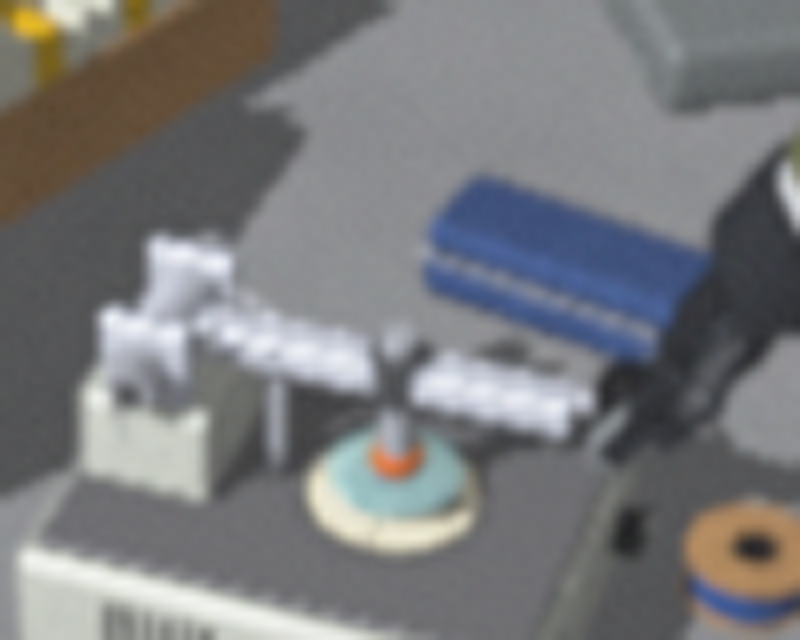

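View pics/c16.png

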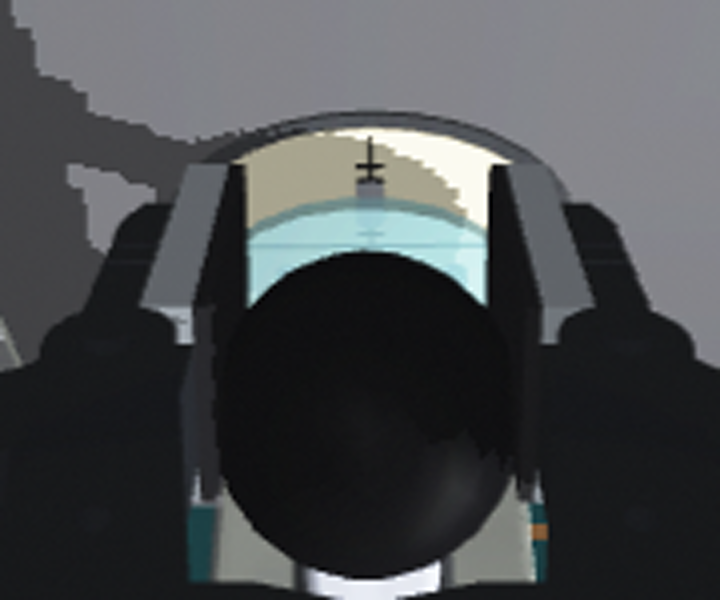

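```bash
python3 - <<'E'
from h import *
for a in(.6,.65,.7,.75):
    b,_=arc(a,0,off=0);pv=np.array([.698,-.2152,.15])
    q=(pr("side",np.array([pv+.3*(b-pv),pv+.85*(b-pv),b]))-[225,105]+.5)*8-.5
    print(a,b.round(4),q.round(0).tolist(),"top",pr("top",b).round(1),"slope",((q[1,1]-q[0,1])/(q[1,0]-q[0,0])).round(3))
i=cv2.imread("pics/top16.png")[130:226,290:370]
cv2.imwrite("pics/t16.png",cv2.resize(i,None,fx=6,fy=6,interpolation=cv2.INTER_CUBIC))
E
```

```text
0.6 [ 0.4785 -0.2372  0.1993] [[303.0, 326.0], [555.0, 338.0], [626.0, 341.0]] top [[346.1 214.4]] slope 0.044
0.65 [ 0.4764 -0.2374  0.1882] [[304.0, 332.0], [557.0, 355.0], [629.0, 361.0]] top [[345.4 215.3]] slope 0.089
0.7 [ 0.4747 -0.2376  0.177 ] [[305.0, 338.0], [559.0, 372.0], [630.0, 381.0]] top [[344.7 216. ]] slope 0.133
0.75 [ 0.4737 -0.2377  0.1658] [[306.0, 344.0], [559.0, 389.0], [630.0, 401.0]] top [[343.9 216.5]] slope 0.176
```

View pics/t16.png

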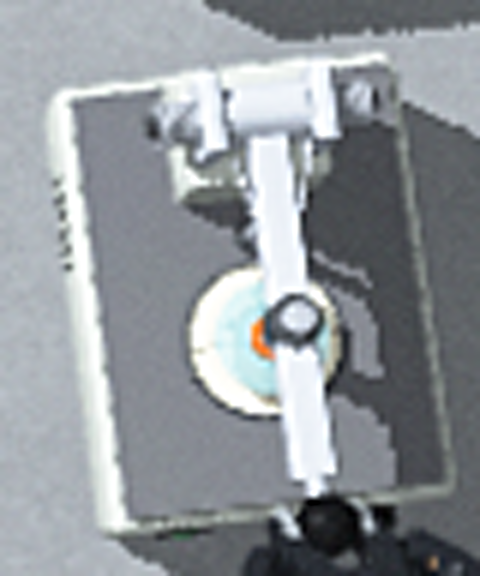

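drive_tool:
  plan:
    - [[0.17,0,-0.1,0,0,0,0.2],[0.17,0,-0.1,0,0,0,0.2],[0.17,0,-0.1,0,0,0,0.2],[0,0,0,0,0,0,0.2],[0,0,0,0,0,0,0.2]]

```text
clock: 11.28
tcp_pos: [0.4791, -0.2369, 0.139]
orientation: [0.865, -0.023, 0.5, 0.042]
wrist_force: [-25.8, 6.6, 29.8]
finger_gap: 0.0303
```

```bash
python3 - <<'E'
from h import *
plan(*arc(.75,-30,off=.018))
for n in("wrist","side"): cv2.imwrite(f"pics/{n}17.png",cv2.cvtColor(env.read_camera(n),cv2.COLOR_RGB2BGR))
i=cv2.imread("pics/side17.png")[105:185,225:325]
cv2.imwrite("pics/s17.png",cv2.resize(i,None,fx=8,fy=8,interpolation=cv2.INTER_CUBIC))
a=cv2.imread("pics/side16.png",0)[120:160,235:300];b=cv2.imread("pics/side17.png",0)[120:160,235:300]
print("mean diff arm region",cv2.absdiff(a,b).mean(), cv2.phaseCorrelate(np.float32(a),np.float32(b)))
i=cv2.imread("pics/wrist17.png")[190:340,170:350]
cv2.imwrite("pics/c17.png",cv2.resize(i,None,fx=4,fy=4,interpolation=cv2.INTER_CUBIC))
E
```

```text
clk 11.2833 tcp [ 0.4791 -0.2369  0.139 ] F [-25.8   6.6  29.8] gap 0.0303
shift world cm [0.35 0.01 1.12] in tool [-0.79 -0.02  0.86] rotvec [-0.29 -0.05 -0.01] 0.3 shift in target frame [-0.79 -0.03  0.86]
mean diff arm region 2.648076923076923 ((-0.0583136607867516, 0.14783260303642365), 1.0440137154526181)
```

View pics/c17.png

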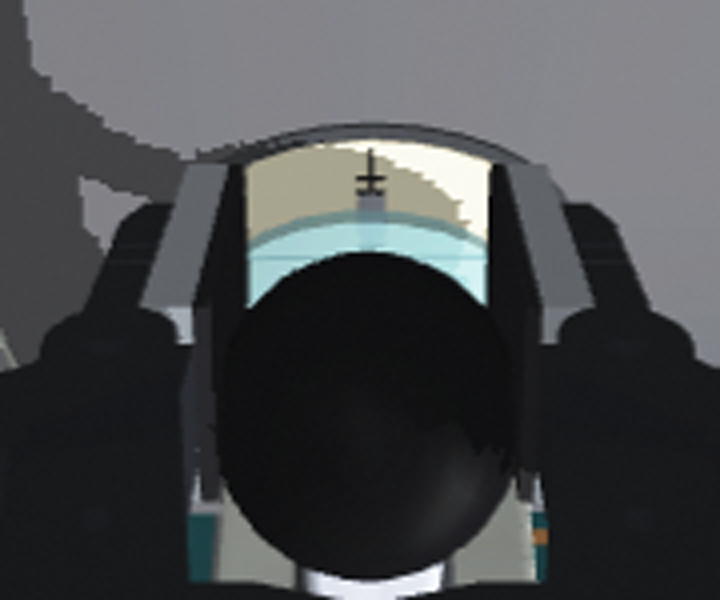

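View pics/s17.png

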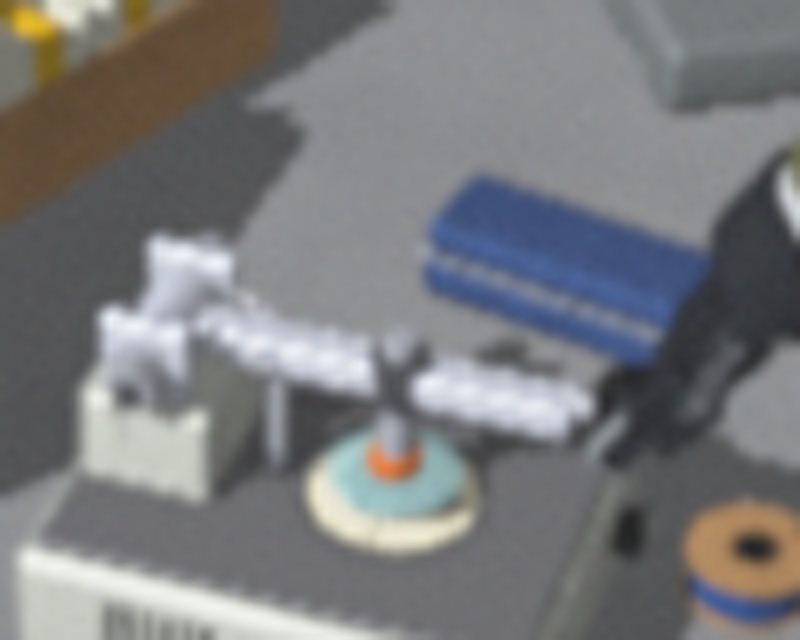

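drive_tool:
  plan:
    - [[0,0,0,0,0,0,0.2],[0,0,0,0,0,0,0.2],[0,0,0,0,0,0,0.2],[0,0,0,0,0,0,0.2],[0,0,0,0,0,0,0.2]]

```text
clock: 11.8
tcp_pos: [0.4792, -0.2369, 0.139]
orientation: [0.865, -0.023, 0.5, 0.042]
wrist_force: [-24.9, 8.0, 29.2]
finger_gap: 0.0304
```

```bash
python3 - <<'E'
from h import *
cv2.imwrite("pics/top18.png",cv2.cvtColor(env.read_camera("top"),cv2.COLOR_RGB2BGR))
cv2.imwrite("pics/side18.png",cv2.cvtColor(env.read_camera("side"),cv2.COLOR_RGB2BGR))
a=cv2.imread("pics/side17.png",0)[120:160,235:300];b=cv2.imread("pics/side18.png",0)[120:160,235:300]
print(cv2.phaseCorrelate(np.float32(a),np.float32(b)))
t=cv2.imread("pics/top18.png");
cv2.imwrite("pics/t18.png",cv2.resize(t[130:250,80:420],None,fx=2.3,fy=2.3,interpolation=cv2.INTER_CUBIC))
E
```

```text
((0.05037762224806386, -0.011354011699157951), 0.9955499486790763)
```

View pics/t18.png

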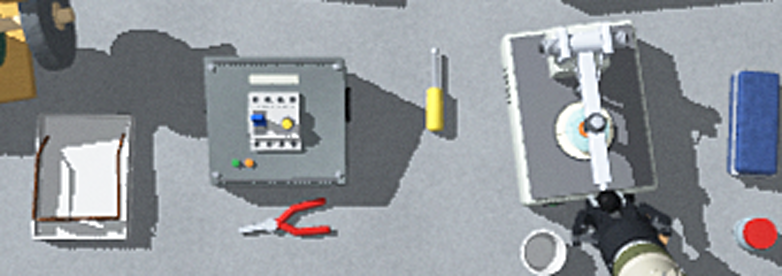

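View pics/side18.png

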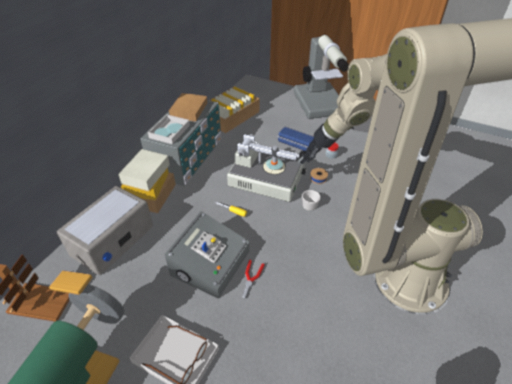

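drive_tool:
  plan:
    - [[0.09,0,-0.05,0,0,0,0.2],[0,0,0,0,0,0,0.2],[0,0,0,0,0,0,0.2],[0,0,0,0,0,0,0.2],[0,0,0,0,0,0,0.2]]

```text
clock: 12.32
tcp_pos: [0.4792, -0.2369, 0.1389]
orientation: [0.865, -0.023, 0.499, 0.042]
wrist_force: [-31.5, 9.1, 37.2]
finger_gap: 0.0307
```

The 1 mm further command moved the tool only 0.1 mm and raised the force by 8 N, so the arm is hard on its stop. Handing in.

```bash
python3 - <<'E'
from h import *
print(env.hand_in()); s=env.get_state(); print(s["clock"],s["tcp_pos"],s["wrist_force"])
E
```

```text
the job is handed in; nothing more can be done
None
the job is handed in; nothing more can be done
```

The job is handed in at about 12.3 s of the 64 s allowed, with the blocking arm still gripped and held on its stop. `hand_in()` gives no verdict, so I can't confirm the pass.

- **RCD:** I pressed the yellow test button fully in and the wrist picture showed the lever drop. I then pushed the lever back up. Later side and top pictures show it upright and the button standing out.
- **Blocking arm:** I gripped the black ball at 90 N and took it along its arc without letting go.
- **On the stop:** My first reading that the arm was already on the stop was wrong. The upward force there was only about 7.5 N, which is the spring alone. I pressed about 3.4 mm further and the force rose to about 30 N. A last 1 mm command moved the tool 0.1 mm and took the force to 37 N, so it is hard on the stop.
- **Lens and bench:** In the pictures the pad sits on the lens, the lens is on its rests and the rest of the bench looks unchanged. I judged this by eye and did not measure it.

Two readings did not match what I expected. The finger gap read about 30 mm on the 34 mm ball, and there was a sideways force of about 30 N towards the robot at the end. The grip stayed steady despite both.

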